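# Pin the label rail and press a label holder home behind its lip

### The arm

A 6-joint arm with a two-finger parallel gripper is mounted at the origin on the work surface. World frame = base frame: x ahead of the robot, y to its left, z up, the work surface at z = 0. Lengths are in m, angles in rad, forces in N, time in s.
With the tool pointing down it reaches from about 0.275 to 1 m from the base axis. Payload 8.4 kg.
Tool frame: the origin (TCP) lies on the centre line of the jaws, within the pads' length; the fingertips stand 14 mm ahead of it and the grasp point (between the pads) lies 5 mm behind it; z points along the fingers, y is the line along which they close (so a half turn about z gives the same grasp; the last joint's range is limited). The gripper opens to 85 mm and grips with 20 to 120 N. Pads are 22 mm wide; open, the fingers measure 114 mm over their backs; the gripper's body (76 mm by 85 mm) begins 54 mm behind the grasp point. The pads swing forward as they close: fully open they stand 13 mm farther back than shut.
Start: joints at [-1.222, 0.353, 1.633, -0, 1.155, -0.002], TCP at [0.215, -0.587, 0.216] pointing down, gripper open.
Joint ranges: [-2.63, 2.63], [-0.92, 2.1], [0.06, 2.66], [-1.3, 4.44], [0, 2.69], [-3.02, 3.02]. Speed limits (rad/s): [2.22, 2.22, 2.79, 3.14, 3.14, 3.14].

### API

Orientations are given as a rotation vector (axis times angle).
In Python, from bench import status, eyes, order gives the robot as it stands. The module is installed in compiled form; this text tells all that it offers.
- The arm moves only by the tool move_arm, never from a script. Its argument "targets" is a list of rows, each a list of 4 numbers: the shift along the tool's x, y, z in mm, then the turn about the tool's z in degrees. In form: [[tx, ty, tz, turn], ...]. A call has 1 to 20 rows; each row is the pose to reach, as a shift and turn from the pose commanded when the call began, along the tool's axes at that moment; what a row does not reach only later rows make up. A row lasts 1/8 s, in which the tool goes at most 62.5 mm and 10.7 degrees, less where a joint would pass 70% of its speed; a pose out of reach is approached as far as the arm can. A call with a gripper value outside its range is refused whole. "fingers" is the finger opening in mm, from 0 to 85.4, set as the call begins (left out, the last holds). The fingers move at their own pace and stop on an object; the grip force is fixed at half the most. Time passes only in rows, so rows that repeat a pose let the fingers close. It gives the time, the measured TCP pose, the force, the opening and the grip force at its end, in the units of the state.
- status.read_state(): the state, without advancing time (a new reading comes with each control period).
- eyes.read_camera(name): name is "scene" or "side" or "wrist"; returns (picture, depth): 420x560x3 uint8, red, green, blue; 420x560 float32, m along the optical axis (not along the pixel's ray), 0 where there is no reading.
- eyes.get_calibration(name): a dict with "fx", "fy", "cx", "cy" (pixels), "dist_coeffs" ([k1, k2, p1, p2, k3] as OpenCV has them; the pictures are not rectified), "view" (4x4, takes a point from world to camera coordinates); the wrist camera has in their place "T_tool_cam" (4x4, takes a point from camera to tool coordinates, whose origin is the TCP and whose axes are the flange's). Camera axes: x right, y down, z forward; pixel columns grow to the right and rows downward; lengths in m; the calibration is good to about 2 mm. A picture is of the moment at which its call begins: read the wrist's pose just before it. get_calibration takes no time and is no camera call.
- order.sign_off(): hands the job in; it is judged then, once.
The state is a dict: "time": time; "qpos": joint angles; "qvel": joint speeds; "tau": joint torques, N m; "tcp_pos": TCP position; "orientation": TCP orientation; "force": force on the tool from outside, world axes, zero at the start; "torque": the same for the moment, N m; "opening": opening from 0.0 (shut) to 1.0 (fully open); "finger_force": force on a finger pad.
Only numpy, scipy, OpenCV 4.12 (cv2) and the standard library are available. Lean on these libraries where they do the work, as an engineer would, in place of code of your own. Each camera call takes 0.05 s, during which the arm holds its last target. There are 200 camera calls.

### The job

Lock the aluminium label rail to the low white shelf: drop the slim lock pin from its wooden stand fully down through the hole in the rail's tongue and the shelf board beneath, and let go of it. Then take the large label holder out of its slotted stand, push it down behind the rail's lip, and press it fully home against the sprung seat bar. Finish still holding it pressed fully home, do not let go, so that a colleague can fasten it; leave the other things where they are.

Things in the scene. Friction and masses are not known exactly. Their poses are not given: they have to be found in the camera images.
- shelf: low white bench shelf, fixed, 360 wide (y), 140 deep (x), board 18 thick, top 75 above the table. Origin: middle of the front edge at table height; x points back into the shelf, y along the edge, z up. Lidded clear boxes (118 above the table) stand on it from 70 behind the edge. The 200 long aluminium label rail on the front edge has 1 mm of play either way along y.
- board_hole (a point): centre of the 12 mm diameter round vertical through hole in the shelf board, at the board's top face (75 above the table, 25 behind the front edge, 50 to the +y side of the middle). The rail's 5 thick tongue lies over it. With the pin fully in, the pin tip is 34 below this point. Axes as the shelf.
- tongue_hole (a point): centre of the 13 mm hole in the rail's tongue, at the tongue's top face, 5.5 above board_hole; moves with the rail's play, up to 1 mm off board_hole; the tapered pin pushes the rail into line (about 0.3 N).
- pin: slim steel lock pin, 60 g, upright: shaft 10 diameter and 40 long with a tapered foot, then a flange 24 diameter and 4 thick, then a round grip 14 diameter and 28 tall (total 72). Origin: centre of the foot (tip); z up along the pin. Starts in a 30 deep hole of the drilled wooden stand, so the tip is 5 above the table.
- pin_tip (a point): centre of the pin's foot, same as the pin's origin
- pin_stand: drilled wooden block, fixed, 50 (x) x 130 (y) x 35 tall, origin underside centre; slim pin in the hole at y=+34, thicker pin in the hole at y=-34
- card_stand: slotted wooden block, fixed, 44 (x) x 190 (y) x 30 tall, origin underside centre; slots 15 deep and 9 wide; large holder centred at y=+42, small one at y=-48
- holder: the large label holder: upright white plastic plate 6 thick (x) x 70 wide (y) x 50 tall, with a grey grip bar on top 14 thick (x) x 40 wide (y) x 24 tall (total 74 tall), 45 g, same from both faces. Origin: centre of the plate's lower edge; z up. Starts with the origin 15 above the table, in the stand's slot.
- slot (a point): middle of the channel behind the rail's lip, level with the lip's straight top (72 above the table). Axes as the shelf. Clear space 8.5 in x, 78 in y; mouth flared on both long sides, up to 79 (front, -x side) and 87 (back) above the table. The sprung seat bar's top lies 15 below this point at rest, 23 below when fully pressed: holder home = its origin 23 below.
- seat (a joint): travel of the sprung black seat bar in the channel, m: 0 at rest (up), 0.008 fully pressed at its stop. It pushes up with 4.2 N at rest, rising to 9.8 N at the stop, and lifts the holder again if let go.
- small_holder: leave alone: a smaller label holder (plate 44 wide, 34 tall, grip bar 24 wide) in the other slot of the wooden slotted stand, origin underside centre
- thick_pin: leave alone: a stubby thicker steel pin (shaft 16 diameter, flange 26, grip knob 20 diameter and 16 tall, total 56 tall) in the other hole of the drilled stand, origin underside centre
- towel_roll: leave alone: standing paper towel roll, 110 diameter, 220 tall, origin underside centre
- jar: leave alone: jar with white cap, 60 diameter, 75 tall, origin underside centre
- beaker: leave alone: white plastic cup, 72 diameter, 85 tall, origin underside centre
- block: leave alone: small black rubber block 40 x 40 x 35 tall, on the table between the two wooden stands, origin underside centre
- spatula: leave alone: spatula lying on the table to the far left
- screwdriver: leave alone: screwdriver lying on the table to the far right

How it is judged:
By the outcome, as a careful person would: the job done as asked, in the order asked, and still so for the second after the job is handed in, while the arm keeps its last pose, push and grip.
It also fails if it takes over 51 s, if anything falls off the work surface, if the arm or the gripper's body presses on something with over 40 N, if the wrist force passes 120 N, or if a joint passes its speed limit or range.

## Working session

There is one attempt and no reset: what is moved stays moved. The work goes in short steps, Python scripts to look and compute and a tool call to move; the robot and the scene stay as the last step left them, time stands still between calls to the robot, and variables do not carry over. Pictures are saved under pics/ and viewed, at most 10 in all, crops included, and the job is handed in when it is done.

Besides the shell and the picture viewer there is one more tool, called after ">>>" in YAML: its name, and indented under it one key for each argument. move_arm: Moves the arm, as the interface text tells. Its arguments: {"type":"object","properties":{"targets":{"type":"array","items":{"type":"array","items":{"type":"number"}}},"fingers":{"type":"number"}},"required":["targets"]}

```bash
mkdir -p pics; python3 - <<'E'
from bench import status, eyes
import cv2, numpy as np
s=status.read_state(); print({k:np.round(v,3) for k,v in s.items()})
for n in ("scene","side","wrist"):
    p,d=eyes.read_camera(n); cv2.imwrite(f"pics/{n}0.png",p[:,:,::-1]); np.savez(f"pics/{n}0.npz",p=p,d=d)
    c=eyes.get_calibration(n); print(n,{k:np.round(v,3).tolist() for k,v in c.items()})
a=[cv2.imread(f"pics/{n}0.png") for n in ("scene","side")]
cv2.imwrite("pics/ab.png",a[0])
E
```

```text
{'time': np.float64(0.0), 'qpos': array([-1.222,  0.354,  1.634,  0.   ,  1.155, -0.002]), 'qvel': array([ 0.   ,  0.   ,  0.002,  0.001, -0.   ,  0.   ]), 'tau': array([-1.0000e-03, -6.0523e+01, -3.4207e+01, -0.0000e+00,  9.0000e-03,
       -0.0000e+00]), 'tcp_pos': array([ 0.215, -0.586,  0.216]), 'orientation': array([-3.092, -0.548,  0.   ]), 'force': array([-0.453, -0.102, -0.242]), 'torque': array([ 0.004,  0.013, -0.02 ]), 'finger_force': np.float64(0.0), 'opening': np.float64(1.0)}
scene {'fx': 422.613, 'fy': 422.613, 'cx': 278.548, 'cy': 217.837, 'dist_coeffs': [-0.135, 0.0, 0.0, 0.0, 0.0], 'view': [[0.179, 0.984, 0.003, -0.084], [0.762, -0.137, -0.632, -0.343], [-0.622, 0.116, -0.775, 1.739], [0.0, 0.0, 0.0, 1.0]]}
side {'fx': 389.521, 'fy': 389.521, 'cx': 277.987, 'cy': 207.724, 'dist_coeffs': [-0.001, 0.0, 0.0, 0.0, 0.0], 'view': [[-0.966, -0.257, 0.012, 0.474], [-0.178, 0.636, -0.751, 0.174], [0.185, -0.728, -0.66, 0.938], [0.0, 0.0, 0.0, 1.0]]}
wrist {'fx': 345.256, 'fy': 345.256, 'cx': 276.255, 'cy': 211.368, 'dist_coeffs': [-0.071, 0.0, 0.0, 0.0, 0.0], 'T_tool_cam': [[-0.001, -0.966, -0.26, 0.066], [1.0, -0.001, -0.001, -0.001], [0.001, -0.26, 0.966, -0.158], [0.0, 0.0, 0.0, 1.0]]}
```

View pics/scene0.png

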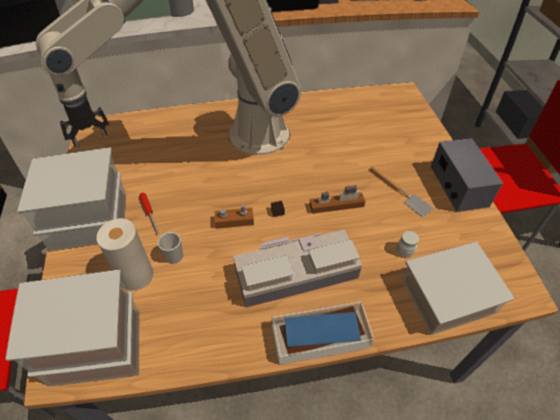

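View pics/side0.png

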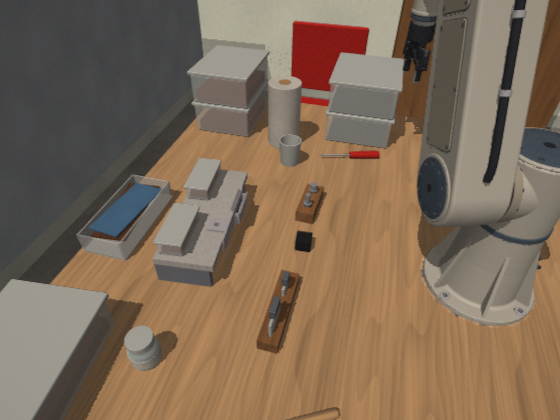

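The scene view shows the pin stand at about (233,216), block (278,208), card stand (337,201), shelf (298,265) with the tongue near (308,243). In the side view they are at (310,202), (304,241), (279,310) and (205,225).

```bash
cat > h.py <<'E'
import numpy as np, cv2
from bench import status, eyes
from scipy.spatial.transform import Rotation as R
def cal(n):
    c=eyes.get_calibration(n); K=np.array([[c['fx'],0,c['cx']],[0,c['fy'],c['cy']],[0,0,1]]); return c,K,np.array(c['dist_coeffs'])
def toolT(s=None):
    s=s or status.read_state(); T=np.eye(4); T[:3,:3]=R.from_rotvec(s['orientation']).as_matrix(); T[:3,3]=s['tcp_pos']; return T
def camT(n,tool=None):  # camera->world
    c=cal(n)[0]
    return tool@np.array(c['T_tool_cam']) if n=='wrist' else np.linalg.inv(np.array(c['view']))
def rays(n,px,T):
    c,K,D=cal(n); u=cv2.undistortPoints(np.array(px,float).reshape(-1,1,2),K,D).reshape(-1,2)
    return T[:3,3], np.c_[u,np.ones(len(u))]@T[:3,:3].T
def onplane(n,px,z,T):
    o,d=rays(n,px,T); return o+d*((z-o[2])/d[:,2])[:,None]
def depthpt(n,px,dep,T):
    o,d=rays(n,px,T); return o+d*np.array([dep[int(y),int(x)] for x,y in px])[:,None]
def tri(obs): # [(n,px,T),...]
    A=np.zeros((3,3));b=np.zeros(3);L=[]
    for n,p,T in obs:
        o,d=rays(n,[p],T); d=d[0]/np.linalg.norm(d[0]); P=np.eye(3)-np.outer(d,d); A+=P;b+=P@o;L.append((o,P))
    x=np.linalg.solve(A,b); return x,[np.linalg.norm(P@(x-o)) for o,P in L]
def snap(name):
    T=toolT(); p,d=eyes.read_camera('wrist'); cv2.imwrite(f'pics/{name}.png',p[:,:,::-1]); np.savez(f'pics/{name}.npz',p=p,d=d,T=T); return p,d,T
E
python3 - <<'E'
from h import *
for n,pts in (("scene",[(224,211),(243,208),(278,208),(324,197),(350,190),(308,243)]),("side",[(308,199),(314,186),(304,241),(273,315),(286,282),(216,224)])):
    d=np.load(f"pics/{n}0.npz")['d']; print(n,np.round(depthpt(n,pts,d,camT(n)),3).tolist())
T=toolT();print(np.round(T,3))
E
```

```text
scene [[0.439, -0.178, 0.062], [0.447, -0.115, 0.072], [0.44, 0.004, 0.04], [0.442, 0.162, 0.067], [0.436, 0.254, 0.078], [0.626, 0.064, 0.075]]
side [[0.436, -0.111, 0.066], [0.432, -0.178, 0.061], [0.419, 0.017, 0.035], [0.429, 0.273, 0.081], [0.426, 0.175, 0.064], [0.636, 0.055, 0.073]]
[[ 0.939  0.344 -0.     0.215]
 [ 0.344 -0.939  0.001 -0.587]
 [ 0.    -0.001 -1.     0.216]
 [ 0.     0.     0.     1.   ]]
```

>>> move_arm:
  targets:
    - [60,-60,-50,5]
    - [509,-502,-54,20]
    - [509,-502,-54,20]
    - [509,-502,-54,20]
    - [509,-502,-54,20]
    - [509,-502,-54,20]
    - [509,-502,-54,20]
    - [509,-502,-54,20]
    - [509,-502,-54,20]
    - [509,-502,-54,20]
    - [509,-502,-54,20]
    - [509,-502,-54,20]
    - [509,-502,-54,20]
    - [509,-502,-54,20]
    - [509,-502,-54,20]
    - [509,-502,-54,20]
    - [509,-502,-54,20]

```text
time: 2.28
tcp_pos: [0.5202, 0.0588, 0.2705]
orientation: [-3.142, -0.001, -0.0]
force: [-0.8, -0.3, -0.7]
opening: 1.0
finger_force: 0.0
```

```bash
python3 - <<'E'
from h import *
s=status.read_state(); print(s['time'],np.abs(s['qvel']).max()); p,d,T=snap('w1'); print(np.round(T,3))
E
```

```text
2.275 0.005700614534359124
[[ 1.     0.001  0.     0.52 ]
 [ 0.001 -1.     0.     0.059]
 [ 0.    -0.    -1.     0.271]
 [ 0.     0.     0.     1.   ]]
```

View pics/w1.png

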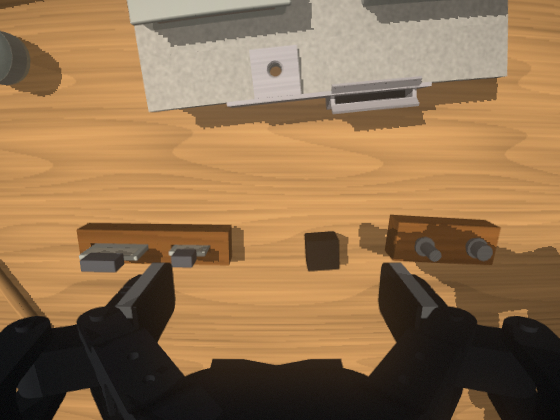

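Wrist view: hole in the tongue at (275,69), channel at (373,97), slim pin (427,247), thick pin (480,250), large holder grip (103,262), small one (184,257). I'll take two more views for parallax.

>>> move_arm:
  targets:
    - [-50,0,10,0]
    - [-100,0,20,0]
    - [-100,0,20,0]
    - [-100,0,20,0]
    - [-100,0,20,0]

```text
time: 2.95
tcp_pos: [0.4216, 0.0593, 0.2508]
orientation: [-3.141, -0.003, -0.002]
force: [1.0, -0.0, -0.8]
opening: 1.001
finger_force: 0.0
```

```bash
python3 - <<'E'
from h import *
s=status.read_state(); print(np.abs(s['qvel']).max()); snap('w2')
E
```

```text
0.0044805749274355955
```

>>> move_arm:
  targets:
    - [60,0,10,0]
    - [120,0,20,0]
    - [160,0,30,0]
    - [160,0,30,0]
    - [160,0,30,0]
    - [160,0,30,0]

```text
time: 3.75
tcp_pos: [0.5795, 0.0595, 0.2208]
orientation: [-3.142, -0.003, -0.0]
force: [0.0, -0.0, -0.0]
opening: 1.002
finger_force: 0.0
```

```bash
python3 - <<'E'
from h import *
s=status.read_state(); print(np.abs(s['qvel']).max()); snap('w3')
a=cv2.imread('pics/w2.png')[60:330]; b=cv2.imread('pics/w3.png')[0:290]
cv2.imwrite('pics/c.png',np.vstack([a,b]))
E
```

```text
0.0076964223636211745
```

View pics/c.png

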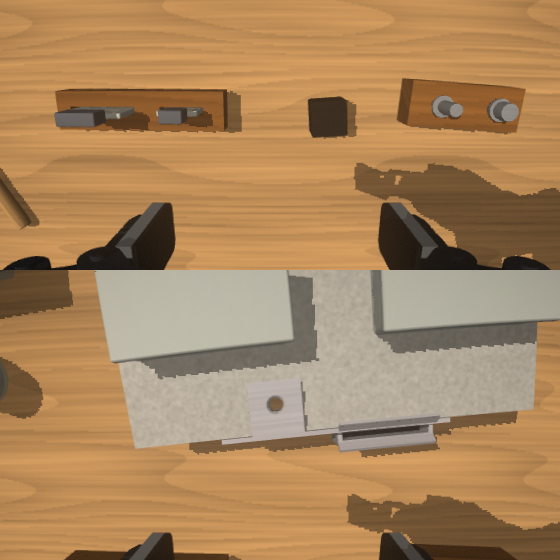

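The composite shows w2 above (slim pin grip near (455,171) in full coordinates, large grip (80,178)) and w3 below (hole (276,134), channel mouth (385,163)).

```bash
cat >> h.py <<'E'
def cloud(f):
    z=np.load(f'pics/{f}.npz'); p,d,tool=z['p'],z['d'],z['T']; T=camT('wrist',tool); v,u=np.mgrid[0:420,0:560]
    o,r=rays('wrist',np.c_[u.ravel(),v.ravel()],T); X=(o+r*d.ravel()[:,None]).reshape(420,560,3); X[d==0]=np.nan
    return p,X,T
def box(m):
    ys,xs=np.where(m); return cv2.minAreaRect(np.c_[xs,ys].astype(np.float32)),len(xs)
E
python3 - <<'E'
from h import *
for f in ('w1','w2'):
    p,X,T=cloud(f); Z=X[:,:,2]
    tb=X[(np.abs(Z)<.015)&(X[:,:,0]>.3)&(X[:,:,0]<.55)]; print(f,'table z',tb[:,2].mean(),tb[:,2].std())
    for nm,(x0,x1,y0,y1),(z0,z1) in (('pin',(.40,.47,-.14,-.085),(.068,.09)),('thick',(.4,.47,-.22,-.145),(.05,.08)),('hold',(.39,.47,.2,.32),(.075,.1)),('small',(.39,.47,.12,.2),(.062,.08)),('block',(.39,.47,-.03,.04),(.03,.045))):
        m=(X[:,:,0]>x0)&(X[:,:,0]<x1)&(X[:,:,1]>y0)&(X[:,:,1]<y1)&(Z>z0)&(Z<z1)
        m=cv2.morphologyEx(m.astype(np.uint8),cv2.MORPH_OPEN,np.ones((2,2)))>0
        if m.sum()<4: print(nm,m.sum());continue
        q=X[m]; (c,wh,a),n=box(m); zt=np.median(q[:,2]); 
        r=cv2.minAreaRect((q[:,:2]*1000).astype(np.float32))
        print(nm,n,'z',round(zt,4),'px',np.round(c,1),'plane',np.round(onplane('wrist',[c],zt,T)[0],4),'xy',[np.round(t,1) for t in r],'mean',q.mean(0).round(4))
for f in ('w3','w1'):
    p,X,T=cloud(f)
    print(f,[np.round(X[y,x],4).tolist() for x,y in ([(262,118),(290,130),(330,115),(150,165),(350,160),(385,163),(400,155),(420,153),(420,163),(420,172),(420,175)] if f=='w3' else [(260,60),(290,80),(320,70),(400,97)])])
a=cv2.imread('pics/w3.png')[95:190,225:455]; cv2.imwrite('pics/d.png',cv2.resize(a,None,fx=3.4,fy=3.4,interpolation=cv2.INTER_CUBIC))
E
```

```text
w1 table z 0.00037101447254748353 0.0014671547256466825
pin 165 z nan px [434.3 255.2] plane [nan nan nan] xy [array([ 430.9, -126.8]), array([45.3, 15. ]), np.float64(51.0)] mean [nan nan nan]
thick 273 z nan px [483.5 252.5] plane [nan nan nan] xy [array([ 432.2, -193.1]), array([43.2, 17.4]), np.float64(57.1)] mean [nan nan nan]
hold 633 z nan px [101. 265.] plane [nan nan nan] xy [array([406.3, 280.1]), array([ 25.2, 103.9]), np.float64(36.9)] mean [nan nan nan]
small 308 z 0.0729 px [183. 261.] plane [0.4328 0.1644 0.0729] xy [array([414.6, 174.1]), array([24.2, 59.9]), np.float64(63.4)] mean [0.4303 0.1656 0.0663]
block 1008 z nan px [324.2 255.7] plane [nan nan nan] xy [array([415.5,  -2.2]), array([58.4, 45.7]), np.float64(5.7)] mean [nan nan nan]
w2 table z 0.00022608410804663014 0.001143634891023988
pin 206 z nan px [455.3 170.6] plane [nan nan nan] xy [array([ 435.9, -127.7]), array([40.1, 14.7]), np.float64(75.1)] mean [nan nan nan]
thick 351 z nan px [508. 173.] plane [nan nan nan] xy [array([ 432.7, -193.3]), array([41.1, 18.4]), np.float64(75.4)] mean [nan nan nan]
hold 712 z nan px [ 78.  179.5] plane [nan nan nan] xy [array([427.2, 284.4]), array([ 16.9, 102.2]), np.float64(12.0)] mean [nan nan nan]
small 385 z 0.0728 px [172.  176.5] plane [0.4325 0.1637 0.0728] xy [array([428.2, 173. ]), array([22.3, 36.9]), np.float64(0.7)] mean [0.4314 0.1653 0.069 ]
block 1317 z nan px [329.7 179. ] plane [nan nan nan] xy [array([419.4,  -1.7]), array([48.7, 47. ]), np.float64(4.5)] mean [nan nan nan]
w3 [[0.6458, 0.0729, 0.0807], [0.636, 0.0493, 0.0797], [0.6485, 0.0151, 0.0744], [0.6059, 0.1732, 0.0745], [0.6109, -0.0027, 0.0804], [0.6055, -0.0411, 0.0562], [0.6157, -0.0456, 0.0818], [0.6174, -0.0636, 0.0805], [0.6078, -0.0679, 0.0724], [0.6008, -0.0654, 0.0803], [0.5855, -0.0996, 0.0002]]
w1 [[0.6401, 0.0755, 0.0817], [0.6222, 0.0471, 0.0799], [0.632, 0.0181, 0.076], [0.6089, -0.0682, 0.0571]]
```

View pics/d.png

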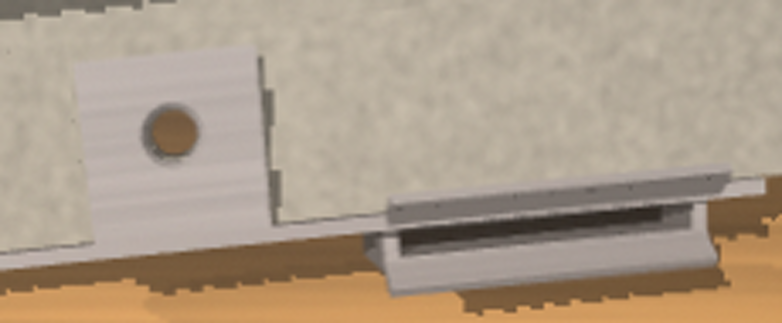

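The crop shows the hole at about (275,134) in w3 pixels, the channel mouth from (340,158) to (437,172), the dark seat bar, and rail yaw of a few degrees.

```bash
python3 - <<'E'
from h import *
print('q',np.round(status.read_state()['qpos'],2))
C={f:cloud(f) for f in ('w1','w2','w3')}
# top faces of pin / holder bar: height mask -> blob -> ray on plane
obs={}
for f in ('w1','w2'):
    p,X,T=C[f]
    for nm,(x0,x1,y0,y1),(z0,z1) in (('pin',(.40,.47,-.14,-.085),(.073,.085)),('hold',(.39,.47,.2,.32),(.083,.097))):
        m=((X[:,:,0]>x0)&(X[:,:,0]<x1)&(X[:,:,1]>y0)&(X[:,:,1]<y1)&(X[:,:,2]>z0)&(X[:,:,2]<z1)).astype(np.uint8)
        m=cv2.morphologyEx(m,cv2.MORPH_OPEN,np.ones((3,3)))>0
        q=X[m]; (c,wh,a),n=box(m); obs.setdefault(nm,[]).append(('wrist',c,T))
        r=cv2.minAreaRect((q[:,:2]*1000).astype(np.float32)); print(f,nm,n,np.round(c,1),'z',np.median(q[:,2]).round(4),'rect',[np.round(t,1) for t in r],'plane',onplane('wrist',[c],np.median(q[:,2]),T)[0].round(4))
for k,o in obs.items(): x,e=tri(o); print(k,x.round(4),np.round(e,4))
# hole: dark/brown blob inside the tongue
H=[]
for f,(u,v) in (('w1',(275,69)),('w3',(276,134))):
    p,X,T=C[f]; r=16; a=p[v-r:v+r,u-r:u+r].astype(int); m=((a[:,:,0]-a[:,:,2]>30)|(a.sum(2)<360)).astype(np.uint8)
    n,l,s,c=cv2.connectedComponentsWithStats(m); i=1+s[1:,4].argmax(); ct=max(cv2.findContours((l==i).astype(np.uint8),0,1)[0],key=len); e=cv2.fitEllipse(ct)
    c=(u-r+e[0][0],v-r+e[0][1]); H.append(('wrist',c,T)); print(f,'hole',np.round(c,1),np.round(e[1],1),onplane('wrist',[c],.0805,T)[0].round(4))
x,e=tri(H); print('hole tri',x.round(4),np.round(e,4))
# rail yaw: back flare top edge and lip outer edge, planes
p,X,T=C['w3']
for z,pp in ((.087,[(339.7,154.4),(439.7,145)]),(.079,[(340.6,181.8),(436.2,172.1)])):
    w=onplane('wrist',pp,z,T); d=w[0]-w[1]; print(z,w.round(4).tolist(),'len',np.linalg.norm(d),'yaw',np.degrees(np.arctan2(-d[0],d[1])))
E
```

```text
q [0.1  0.28 1.72 0.   1.14 1.67]
w1 pin 132 [434. 255.] z 0.0769 rect [array([ 441. , -115.4]), array([14.6, 13.1]), np.float64(46.7)] plane [ 0.4412 -0.1147  0.0769]
w1 hold 507 [ 98.9 265.1] z 0.0891 rect [array([432.9, 254.4]), array([41.1, 14.6]), np.float64(89.5)] plane [0.4341 0.2528 0.0891]
w2 pin 177 [455. 170.] z 0.0771 rect [array([ 440.2, -115.2]), array([13.7, 13.6]), np.float64(14.4)] plane [ 0.4404 -0.1148  0.0771]
w2 hold 625 [ 75.5 179. ] z 0.0892 rect [array([433.1, 254.6]), array([41.6, 14. ]), np.float64(89.6)] plane [0.4333 0.2532 0.0892]
pin [ 0.44   -0.1162  0.0742] [0.0001 0.0001]
hold [0.433  0.2544 0.0869] [0.0002 0.0002]
w1 hole [274.1  68.6] [12.9 14.8] [0.6325 0.0623 0.0805]
w3 hole [274.5 133.7] [13.9 15.5] [0.6329 0.0624 0.0805]
hole tri [0.6328 0.0624 0.0781] [0.0001 0.0001]
0.087 [[0.6163, 0.0076, 0.087], [0.625, -0.0773, 0.087]] len 0.08541764563642766 yaw 5.8365433197919225
0.079 [[0.5915, 0.0043, 0.079], [0.6007, -0.0807, 0.079]] len 0.08544021891719421 yaw 6.148303724559963
```

>>> move_arm:
  targets:
    - [-40,50,30,0]
    - [-80,95,60,0]
    - [-120,140,80,0]
    - [-139,175,100,0]
    - [-139,175,120,0]
    - [-139,175,140,0]
    - [-139,175,153,0]
    - [-139,175,153,0]
    - [-139,175,153,0]
  fingers: 42

```text
time: 4.92
tcp_pos: [0.442, -0.1156, 0.068]
orientation: [3.141, 0.003, 0.001]
force: [-0.0, 0.5, 0.8]
opening: 0.495
finger_force: 0.0
```

>>> move_arm:
  targets:
    - [0,0,0,0]
    - [0,0,0,0]
    - [0,0,0,0]
    - [0,0,0,0]
  fingers: 5

```text
time: 5.42
tcp_pos: [0.4416, -0.1157, 0.0674]
orientation: [3.142, 0.003, 0.0]
force: [-0.3, -0.5, 0.2]
opening: 0.062
finger_force: 0.0
```

The fingers shut past 14 mm with no force, so I look before going on.

```bash
python3 - <<'E'
from h import *
snap('w4'); p=cv2.imread('pics/w4.png'); q,_=eyes.read_camera('side'); q=q[:,:,::-1][130:270,240:400]
q=cv2.resize(q,(560,490),interpolation=cv2.INTER_CUBIC)[:180+0]
s,_=eyes.read_camera('scene'); s=s[:,:,::-1][160:240,190:300]
cv2.imwrite('pics/e.png',np.vstack([p[140:420], cv2.resize(np.hstack([cv2.resize(_q:=eyes.read_camera('side')[0][:,:,::-1][150:235,270:350],(280,300)),cv2.resize(s,(280,300))]),(560,300))]))
E
```

```text
(no output)
```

View pics/e.png

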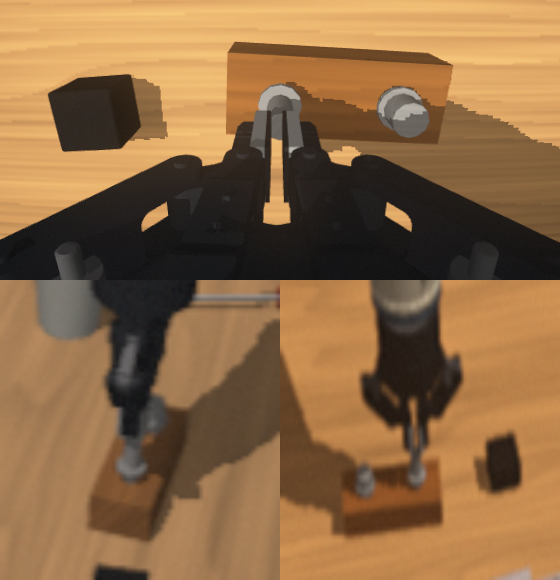

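```bash
python3 - <<'E'
from h import *
p,X,T=cloud('w4'); tool=np.load('pics/w4.npz')['T']; c,K,D=cal('wrist')
def proj(P):
    P=np.c_[np.atleast_2d(P),np.ones(len(np.atleast_2d(P)))]@np.linalg.inv(T).T
    return cv2.projectPoints(P[:,:3],np.zeros(3),np.zeros(3),K,D)[0].reshape(-1,2).round(1)
t=tool[:3,3]; print('tcp',proj(t),'tip',proj(t-[0,0,.014]),'grasp',proj(t+[0,0,.005]))
print('pin top expected',proj([.4403,-.1152,.077]), 'base flange', proj([.4403,-.1152,.049]))
for v in range(220,300,8): print(v,[(np.round(X[v,u]*1000).tolist()) for u in (262,280,296)])
E
```

```text
tcp [[278.8 257. ]] tip [[278.7 246.8]] grasp [[278.9 261.1]]
pin top expected [[277.8 267.5]] base flange [[277.6 246.1]]
220 [[451.0, -106.0, 35.0], [451.0, -117.0, 35.0], [451.0, -126.0, 35.0]]
228 [[447.0, -106.0, 37.0], [451.0, -116.0, 49.0], [446.0, -126.0, 35.0]]
236 [[446.0, -107.0, 50.0], [448.0, -116.0, 53.0], [446.0, -125.0, 48.0]]
244 [[441.0, -107.0, 49.0], [448.0, -116.0, 66.0], [442.0, -125.0, 49.0]]
252 [[453.0, -108.0, 89.0], [447.0, -116.0, 75.0], [453.0, -123.0, 88.0]]
260 [[453.0, -109.0, 97.0], [444.0, -116.0, 77.0], [453.0, -122.0, 97.0]]
268 [[453.0, -109.0, 106.0], [440.0, -116.0, 78.0], [453.0, -122.0, 105.0]]
276 [[453.0, -109.0, 111.0], [436.0, -116.0, 77.0], [453.0, -122.0, 112.0]]
284 [[453.0, -110.0, 118.0], [392.0, -117.0, -1.0], [453.0, -121.0, 118.0]]
292 [[450.0, -110.0, 118.0], [386.0, -117.0, 0.0], [453.0, -121.0, 125.0]]
```

The depth shows pads at y −109/−122 mm either side of the grip, so the pin is between them. Settle, then lift gently and check.

>>> move_arm:
  targets:
    - [0,0,0,0]
    - [0,0,0,0]
    - [0,0,0,0]
  fingers: 0

```text
time: 6.0
tcp_pos: [0.4416, -0.1157, 0.0674]
orientation: [-3.142, -0.003, 0.0]
force: [0.4, -0.3, -0.8]
opening: -0.001
finger_force: 0.0
```

>>> move_arm:
  targets:
    - [0,0,-10,0]
    - [0,0,-25,0]
    - [0,0,-50,0]
    - [0,0,-80,0]
    - [0,0,-80,0]
    - [0,0,-80,0]

```text
time: 6.75
tcp_pos: [0.4415, -0.1157, 0.1476]
orientation: [3.141, 0.003, 0.001]
force: [-0.1, -0.3, -0.3]
opening: -0.004
finger_force: 0.0
```

```bash
python3 - <<'E'
from h import *
snap('w5'); p,X,T=cloud('w5'); tool=np.load('pics/w5.npz')['T']; Ti=np.linalg.inv(tool)
P=(np.c_[X.reshape(-1,3),np.ones(X[:,:,0].size)]@Ti.T)[:,:3].reshape(X.shape)*1000
for v in range(170,290,6): print(v,[np.round(P[v,u]).tolist() for u in (262,279,296)])
E
```

```text
170 [[25.0, -13.0, 125.0], [24.0, 1.0, 130.0], [23.0, 16.0, 136.0]]
176 [[22.0, -13.0, 112.0], [22.0, 1.0, 112.0], [22.0, 14.0, 112.0]]
182 [[17.0, -13.0, 113.0], [17.0, 1.0, 112.0], [17.0, 14.0, 113.0]]
188 [[12.0, -13.0, 112.0], [12.0, 1.0, 113.0], [12.0, 14.0, 112.0]]
194 [[7.0, -13.0, 113.0], [10.0, 1.0, 99.0], [7.0, 14.0, 112.0]]
200 [[2.0, -13.0, 113.0], [6.0, 1.0, 97.0], [2.0, 15.0, 114.0]]
206 [[-2.0, -13.0, 112.0], [6.0, 1.0, 78.0], [-3.0, 15.0, 112.0]]
212 [[-7.0, -13.0, 112.0], [4.0, 1.0, 70.0], [-8.0, 15.0, 113.0]]
218 [[-13.0, -13.0, 114.0], [-0.0, 1.0, 70.0], [-13.0, 15.0, 113.0]]
224 [[-18.0, -13.0, 114.0], [-5.0, 1.0, 70.0], [-18.0, 15.0, 113.0]]
230 [[-23.0, -13.0, 113.0], [-23.0, 1.0, 112.0], [-23.0, 15.0, 112.0]]
236 [[-40.0, -15.0, 148.0], [-40.0, 1.0, 147.0], [-40.0, 17.0, 146.0]]
242 [[-46.0, -15.0, 147.0], [-46.0, 1.0, 147.0], [-47.0, 17.0, 148.0]]
248 [[-53.0, -15.0, 148.0], [-52.0, 1.0, 147.0], [-52.0, 17.0, 147.0]]
254 [[11.0, -7.0, -23.0], [11.0, -0.0, -24.0], [-58.0, 17.0, 147.0]]
260 [[11.0, -7.0, -29.0], [11.0, -0.0, -29.0], [-64.0, 17.0, 147.0]]
266 [[11.0, -7.0, -35.0], [11.0, -0.0, -35.0], [7.0, 7.0, -26.0]]
272 [[11.0, -7.0, -40.0], [11.0, -0.0, -40.0], [7.0, 7.0, -32.0]]
278 [[11.0, -6.0, -45.0], [11.0, -0.0, -46.0], [7.0, 6.0, -38.0]]
284 [[11.0, -6.0, -50.0], [11.0, -0.0, -50.0], [7.0, 6.0, -42.0]]
```

The pin stayed behind: the fingertips show up at about 22 mm *behind* the TCP, not 14 ahead. I check that with the fixed cameras' depth.

```bash
python3 - <<'E'
from h import *
t=status.read_state()['tcp_pos']; print(t)
for n in ('side','scene'):
    p,d=eyes.read_camera(n); T=camT(n); v,u=np.mgrid[0:420,0:560]; o,r=rays(n,np.c_[u.ravel(),v.ravel()],T); X=o+r*d.ravel()[:,None]
    q=X[(d.ravel()>0)&(np.abs(X[:,0]-t[0])<.03)&(np.abs(X[:,1]-t[1])<.04)&(X[:,2]>.09)]
    q=q[q[:,2].argsort()]; print(n,len(q),((q[:25:3]-t)*1000).round().tolist())
p,X,T=cloud('w5'); m=(X[:,:,2]>.15)&(np.abs(X[:,:,0]-t[0])<.02)&(np.abs(X[:,:,1]-t[1])<.03)
q=X[m]; q=q[q[:,2].argsort()]; print('wrist',((q[:40:5]-t)*1000).round().tolist())
m=(np.abs(X[:,:,1]+.1157)<.02)&(np.abs(X[:,:,0]-.44)<.02)&(X[:,:,2]>.072)&(X[:,:,2]<.082); q=X[m]; print('pin top now',q.mean(0).round(4),len(q))
E
```

```text
[ 0.4411133  -0.11560952  0.1471048 ]
side 2378 [[-6.0, 5.0, 16.0], [1.0, 6.0, 18.0], [-1.0, 7.0, 19.0], [-8.0, 4.0, 22.0], [6.0, 11.0, 24.0], [3.0, 12.0, 25.0], [-4.0, 11.0, 26.0], [-8.0, 3.0, 27.0], [-1.0, 6.0, 28.0]]
scene 1507 [[7.0, 6.0, 17.0], [10.0, 3.0, 21.0], [5.0, 13.0, 23.0], [3.0, -9.0, 25.0], [4.0, 10.0, 27.0], [3.0, -5.0, 28.0], [10.0, 7.0, 29.0], [4.0, 14.0, 31.0], [9.0, 4.0, 33.0]]
wrist [[11.0, 1.0, 19.0], [11.0, 3.0, 20.0], [11.0, 0.0, 20.0], [11.0, 7.0, 20.0], [11.0, -3.0, 20.0], [11.0, -3.0, 20.0], [11.0, 5.0, 21.0], [11.0, 3.0, 21.0]]
pin top now [ 0.4413 -0.1164  0.0768] 323
```

All three cameras agree: the real fingertips are about 19 mm above the reported TCP (33 mm off the text). The pin is untouched. I allow for this and descend to TCP z = 0.035.

>>> move_arm:
  targets:
    - [0,0,0,0]
    - [0,0,30,0]
    - [0,1,60,0]
    - [0,1,85,0]
    - [0,1,100,0]
    - [0,1,112,0]
    - [0,1,112,0]
    - [0,1,112,0]
  fingers: 42

```text
time: 7.9
tcp_pos: [0.442, -0.1168, 0.0359]
orientation: [3.141, 0.003, 0.001]
force: [0.2, -0.0, 1.0]
opening: 0.493
finger_force: 0.0
```

>>> move_arm:
  targets:
    - [0,0,0,0]
    - [0,0,0,0]
    - [0,0,0,0]
    - [0,0,0,0]
    - [0,0,0,0]
  fingers: 2

```text
time: 8.52
tcp_pos: [0.4421, -0.1169, 0.036]
orientation: [3.141, 0.003, 0.002]
force: [-0.3, -0.8, 6.5]
opening: 0.142
finger_force: 58.5
```

>>> move_arm:
  targets:
    - [0,0,-8,0]
    - [0,0,-25,0]
    - [0,0,-50,0]
    - [0,0,-95,0]
    - [30,-28,-115,0]
    - [70,-66,-115,0]
    - [110,-104,-115,0]
    - [150,-141,-115,0]
    - [185,-174,-110,0]
    - [191,-179,-100,0]
    - [191,-179,-98,0]
    - [191,-179,-98,0]
    - [191,-179,-98,0]

```text
time: 10.15
tcp_pos: [0.6318, 0.0617, 0.1339]
orientation: [3.142, 0.001, 0.0]
force: [-0.7, -0.0, -0.9]
opening: 0.141
finger_force: 58.6
```

```bash
python3 - <<'E'
from h import *
snap('w6'); p,X,T=cloud('w6'); tool=np.load('pics/w6.npz')['T']; Ti=np.linalg.inv(tool); print(tool[:3,3].round(4))
P=(np.c_[X.reshape(-1,3),np.ones(X[:,:,0].size)]@Ti.T)[:,:3].reshape(X.shape)*1000
for v in range(196,262,3): print(v,[np.round(P[v,u]).tolist() for u in (268,279,290)])
a=cv2.imread('pics/w6.png')[140:300,200:380]; cv2.imwrite('pics/f.png',cv2.resize(a,None,fx=3.5,fy=3.5,interpolation=cv2.INTER_CUBIC))
E
```

```text
[0.6318 0.0617 0.1339]
196 [[19.0, -6.0, 53.0], [19.0, 0.0, 53.0], [19.0, 7.0, 54.0]]
199 [[17.0, -6.0, 53.0], [17.0, 0.0, 53.0], [17.0, 7.0, 53.0]]
202 [[15.0, -6.0, 53.0], [15.0, 0.0, 53.0], [15.0, 7.0, 53.0]]
205 [[13.0, -7.0, 54.0], [13.0, 0.0, 53.0], [13.0, 7.0, 54.0]]
208 [[11.0, -7.0, 55.0], [11.0, 0.0, 52.0], [11.0, 7.0, 52.0]]
211 [[9.0, -7.0, 55.0], [9.0, 0.0, 52.0], [9.0, 7.0, 54.0]]
214 [[7.0, -7.0, 54.0], [-15.0, 1.0, 134.0], [7.0, 7.0, 53.0]]
217 [[5.0, -7.0, 53.0], [-18.0, 1.0, 133.0], [6.0, 7.0, 52.0]]
220 [[3.0, -7.0, 53.0], [-21.0, 1.0, 133.0], [3.0, 7.0, 53.0]]
223 [[1.0, -7.0, 54.0], [-5.0, 1.0, 75.0], [1.0, 7.0, 54.0]]
226 [[-1.0, -7.0, 54.0], [-6.0, 1.0, 68.0], [-1.0, 7.0, 54.0]]
229 [[-3.0, -7.0, 54.0], [-6.0, 1.0, 62.0], [-3.0, 8.0, 53.0]]
232 [[-5.0, -7.0, 53.0], [-6.0, 0.0, 56.0], [-5.0, 7.0, 52.0]]
235 [[-7.0, -7.0, 53.0], [4.0, 0.0, 23.0], [-7.0, 8.0, 53.0]]
238 [[-9.0, -7.0, 52.0], [3.0, 0.0, 20.0], [-9.0, 8.0, 52.0]]
241 [[-11.0, -7.0, 54.0], [3.0, 0.0, 15.0], [-11.0, 8.0, 52.0]]
244 [[-1.0, -6.0, 21.0], [11.0, -0.0, -10.0], [-13.0, 8.0, 54.0]]
247 [[10.0, -5.0, -12.0], [10.0, -0.0, -13.0], [-15.0, 8.0, 53.0]]
250 [[9.0, -5.0, -13.0], [9.0, -0.0, -13.0], [9.0, 5.0, -13.0]]
253 [[7.0, -5.0, -13.0], [7.0, -0.0, -13.0], [8.0, 5.0, -14.0]]
256 [[6.0, -5.0, -12.0], [6.0, -0.0, -13.0], [6.0, 5.0, -14.0]]
259 [[5.0, -5.0, -13.0], [5.0, -0.0, -15.0], [5.0, 5.0, -14.0]]
```

View pics/f.png

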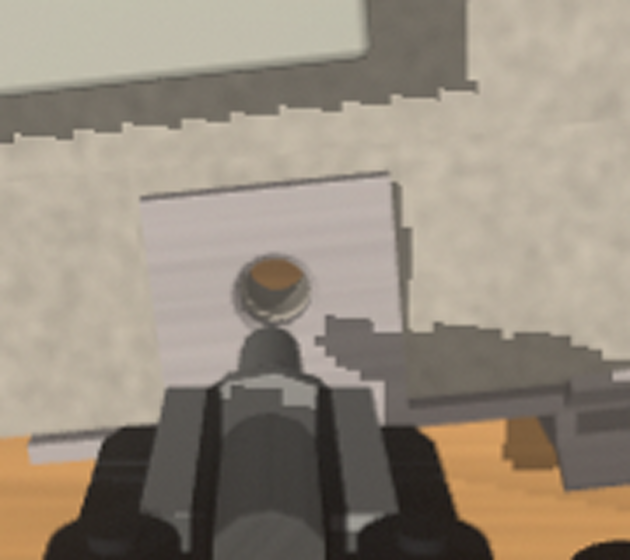

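The view shows the pin held upright, shaft at about (277,238), with the hole at about (278,222) in full pixels.

```bash
python3 - <<'E'
from h import *
p,X,T=cloud('w6'); tool=np.load('pics/w6.npz')['T']; Tc=np.linalg.inv(tool)@T
def tp(px,z):
    return (onplane('wrist',px,z/1000,Tc)*1000).round(2)
g=cv2.cvtColor(p,cv2.COLOR_RGB2GRAY).astype(int)
for v in (236,238,240,242): print(v,g[v,262:294].tolist())
print('cols 277.. ', [g[v,277] for v in range(224,250)])
print('foot front',tp([(277.1,233.6)],31),'hole in tool',tp([(277.7,222.3)],(tool[2,3]-.0805)*1000))
print('shaft y at z20',tp([(277.1,238.6)],20))
# hole ellipse by dark/brown rim against tongue
a=p[205:238,255:300].astype(int); m=((a.sum(2)<480)|(a[:,:,0]-a[:,:,2]>40)).astype(np.uint8)
for r in m: print(''.join('#' if k else '.' for k in r))
E
```

```text
236 [175, 175, 174, 174, 175, 173, 174, 163, 120, 91, 90, 88, 87, 85, 83, 81, 78, 77, 73, 70, 69, 92, 151, 179, 180, 181, 181, 166, 108, 108, 108, 107]
238 [178, 180, 179, 179, 179, 179, 173, 141, 92, 91, 91, 89, 86, 84, 83, 80, 77, 76, 72, 70, 67, 66, 85, 138, 182, 181, 181, 168, 122, 122, 118, 108]
240 [181, 181, 182, 181, 180, 174, 143, 92, 92, 90, 89, 88, 86, 85, 83, 79, 77, 75, 73, 72, 67, 67, 67, 109, 178, 179, 178, 180, 179, 179, 164, 107]
242 [178, 178, 177, 178, 178, 169, 124, 92, 92, 92, 90, 88, 85, 84, 82, 79, 77, 74, 71, 71, 67, 66, 65, 94, 152, 173, 174, 173, 173, 172, 174, 174]
cols 277..  [np.int64(83), np.int64(82), np.int64(81), np.int64(81), np.int64(91), np.int64(104), np.int64(121), np.int64(135), np.int64(93), np.int64(84), np.int64(81), np.int64(80), np.int64(81), np.int64(80), np.int64(80), np.int64(81), np.int64(79), np.int64(80), np.int64(79), np.int64(80), np.int64(84), np.int64(81), np.int64(95), np.int64(147), np.int64(146), np.int64(146)]
foot front [[ 1.59 -0.81 31.  ]] hole in tool [[ 1.59 -0.39 53.39]]
shaft y at z20 [[ 2.45 -0.82 20.  ]]
.............
[... 804 characters left out ...]
..........
...........#######################...........
...........#######################...........
...........#######################...........
...........#######################...........
............#####################............
............#####################............
............################.###.............
.............##################.......###....
..............################........#######
...............##############........########
...............############..........########
................############.........########
................#############........########
...............###############.....##########
..............################.....##########
```

>>> move_arm:
  targets:
    - [2.5,0.4,0,0]
    - [2.5,0.4,12,0]
    - [2.5,0.4,20,0]
    - [2.5,0.4,25,0]
    - [2.5,0.4,30,0]
    - [2.5,0.4,34,0]
    - [2.5,0.4,34,0]

```text
time: 11.08
tcp_pos: [0.6344, 0.0617, 0.0989]
orientation: [3.141, 0.003, -0.002]
force: [0.2, -3.0, -3.3]
opening: 0.142
finger_force: 58.4
```

>>> move_arm:
  targets:
    - [0,0.5,0,0]
    - [0,0.5,6,0]
    - [0,0.5,12,0]
    - [0,0.5,12,0]

```text
time: 11.58
tcp_pos: [0.6344, 0.0615, 0.0865]
orientation: [3.141, 0.003, -0.002]
force: [-1.1, -4.9, -3.1]
opening: 0.141
finger_force: 58.5
```

>>> move_arm:
  targets:
    - [0,-0.8,0,0]
    - [0,-0.8,0,0]

```text
time: 11.82
tcp_pos: [0.6343, 0.0619, 0.0867]
orientation: [3.141, 0.003, -0.002]
force: [-0.5, -6.1, -4.9]
opening: 0.141
finger_force: 58.5
```

>>> move_arm:
  targets:
    - [0,1.8,0,0]
    - [0,1.8,0,0]
    - [0,1.8,0,0]

```text
time: 12.2
tcp_pos: [0.6348, 0.061, 0.0874]
orientation: [-3.141, -0.003, -0.0]
force: [-0.8, -1.0, -2.4]
opening: 0.139
finger_force: 58.8
```

>>> move_arm:
  targets:
    - [0,0.2,5,0]
    - [0,0.2,10,0]
    - [0,0.2,13,0]
    - [0,0.2,13,0]

```text
time: 12.7
tcp_pos: [0.6348, 0.0606, 0.074]
orientation: [-3.141, -0.003, 0.0]
force: [-0.2, -0.6, -1.7]
opening: 0.142
finger_force: 58.8
```

>>> move_arm:
  targets:
    - [0,0,1,0]
    - [0,0,1,0]
    - [0,0,1,0]
    - [0,0,-5,0]
    - [0,0,-20,0]
    - [0,0,-55,0]
    - [-20,0,-90,0]
    - [-40,0,-110,0]
    - [-40,0,-110,0]
  fingers: 40

```text
time: 13.82
tcp_pos: [0.5953, 0.0606, 0.1872]
orientation: [-3.141, -0.003, -0.006]
force: [0.3, 0.0, 0.2]
opening: 0.465
finger_force: 0.0
```

```bash
python3 - <<'E'
from h import *
snap('w7'); p,X,T=cloud('w7'); tool=np.load('pics/w7.npz')['T']; print(tool[:3,3].round(4))
m=(np.abs(X[:,:,0]-.633)<.02)&(np.abs(X[:,:,1]-.062)<.02)&(X[:,:,2]>.106)&(X[:,:,2]<.13); q=X[m]; print('grip top',len(q),np.median(q,0).round(4))
m=(np.abs(X[:,:,0]-.633)<.012)&(np.abs(X[:,:,1]-.062)<.012)&(X[:,:,2]<.1); q=X[m]; print('flange z',np.percentile(q[:,2],[10,50,90]).round(4))
E
```

```text
[0.5953 0.0606 0.1872]
grip top 339 [0.6336 0.0615 0.1125]
flange z [0.0802 0.0842 0.0856]
```

Pin seated: grip top 112.5 mm, flange on the tongue. Now an overhead look at the empty slot with the tool turned to the slot's axis.

>>> move_arm:
  targets:
    - [5,30,-10,-10]
    - [10,60,-10,-20]
    - [15,100,-10,-30]
    - [19,140,-10,-40]
    - [19,161,-10,-50]
    - [19,161,-10,-60]
    - [19,161,-10,-70]
    - [19,161,-10,-80]
    - [19,161,-10,-90]
    - [19,161,-10,-96]
    - [19,161,-10,-96]
    - [19,161,-10,-96]
    - [19,161,-10,-96]

```text
time: 15.5
tcp_pos: [0.6141, -0.1006, 0.1941]
orientation: [-2.102, -2.335, 0.0]
force: [-0.3, 0.0, -0.1]
opening: 0.467
finger_force: 0.0
```

```bash
python3 - <<'E'
from h import *
snap('w8'); p,X,T=cloud('w8'); tool=np.load('pics/w8.npz')['T']; print(tool.round(4))
# depth profile across the channel in tool axes (tool y ~ shelf x), middle of the slot length
Tc=np.linalg.inv(tool); P=(np.c_[X.reshape(-1,3),np.ones(420*560)]@Tc.T)[:,:3].reshape(X.shape)*1000
v,u=[int(k) for k in cv2.projectPoints((np.linalg.inv(T)@np.array([.607,-.037,.072,1]))[:3].reshape(1,1,3),np.zeros(3),np.zeros(3),cal('wrist')[1],cal('wrist')[2])[0].ravel()][::-1]
print('slot px',u,v)
a=cv2.imread('pics/w8.png')[max(0,v-90):v+90,u-75:u+75]; print(max(0,v-90),u-75); cv2.imwrite('pics/g.png',cv2.resize(a,None,fx=4,fy=3.3,interpolation=cv2.INTER_CUBIC))
for r in (v-20,v,v+20): print(r,[(c,int(P[r,c,1].round()),int((X[r,c,2]*1000).round())) for c in range(u-24,u+25,2)])
E
```

```text
[[-1.048e-01  9.945e-01 -3.000e-04  6.141e-01]
 [ 9.945e-01  1.048e-01  1.000e-04 -1.006e-01]
 [ 1.000e-04 -3.000e-04 -1.000e+00  1.941e-01]
 [ 0.000e+00  0.000e+00  0.000e+00  1.000e+00]]
slot px 275 122
32 200
102 [(251, -25, 1), (253, -23, 1), (255, -21, 1), (257, -19, -1), (259, -17, -1), (261, -12, 78), (263, -10, 79), (265, -8, 79), (267, -7, 77), (269, -5, 75), (271, -4, 74), (273, -2, 72), (275, -1, 59), (277, 1, 58), (279, 2, 59), (281, 4, 58), (283, 6, 58), (285, 7, 80), (287, 8, 82), (289, 10, 83), (291, 11, 85), (293, 12, 87), (295, 14, 87), (297, 15, 86), (299, 18, 76)]
122 [(251, -25, -1), (253, -23, 0), (255, -21, -1), (257, -19, -1), (259, -17, 0), (261, -15, 0), (263, -10, 77), (265, -9, 80), (267, -7, 76), (269, -6, 75), (271, -4, 72), (273, -2, 73), (275, -1, 57), (277, 1, 58), (279, 2, 57), (281, 4, 55), (283, 6, 57), (285, 7, 79), (287, 8, 81), (289, 10, 84), (291, 11, 85), (293, 13, 85), (295, 14, 87), (297, 16, 85), (299, 18, 75)]
142 [(251, -25, -1), (253, -23, 0), (255, -21, 0), (257, -19, 2), (259, -17, 1), (261, -15, -1), (263, -10, 78), (265, -9, 80), (267, -7, 77), (269, -6, 74), (271, -4, 74), (273, -3, 72), (275, -1, 58), (277, 1, 58), (279, 2, 58), (281, 4, 57), (283, 6, 58), (285, 7, 80), (287, 8, 81), (289, 10, 84), (291, 11, 85), (293, 13, 86), (295, 14, 87), (297, 16, 85), (299, 18, 75)]
```

View pics/g.png

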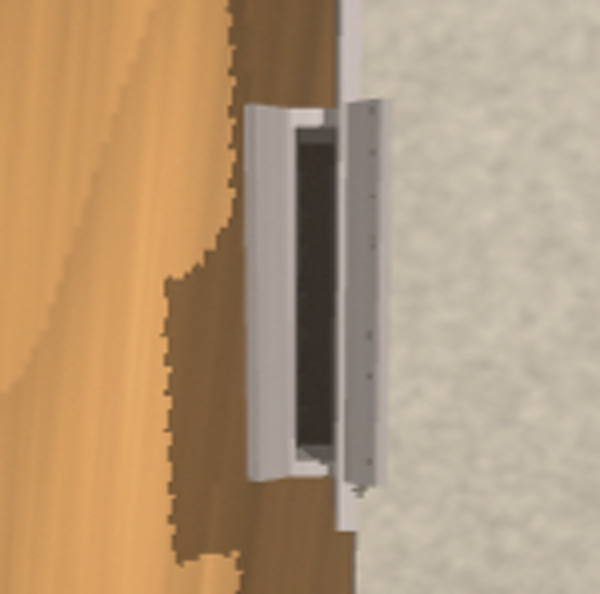

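The view shows the lip's inner edge at about u=274, the back wall at about u=284, channel rows 65–176, aligned with the tool within 0.5°.

```bash
python3 - <<'E'
from h import *
p,X,T=cloud('w8'); tool=np.load('pics/w8.npz')['T']; Tc=np.linalg.inv(tool)@T
g=cv2.cvtColor(p,cv2.COLOR_RGB2GRAY).astype(int)
for v in (75,100,120,140,160): print(v,g[v,258:302].tolist())
print('col279',g[50:190,279].tolist())
h=lambda z:(tool[2,3]-z)
t=lambda px,z:(onplane('wrist',[px],h(z),Tc)[0]*1000).round(2)
for v in (75,120,160): print(v,'front72',t((274,v),.072),'back79',t((284,v),.079),'back72',t((284,v),.072))
print('ends72',t((276,65.3),.072),t((276,175.9),.072))
# holder bar yaw & centre from w2: fit
for f in ('w1','w2'):
    p,X,T=cloud(f); m=((X[:,:,0]>.39)&(X[:,:,0]<.47)&(X[:,:,1]>.2)&(X[:,:,1]<.32)&(X[:,:,2]>.085)&(X[:,:,2]<.095)); q=X[m]
    c=q.mean(0); w,V=np.linalg.eigh(np.cov((q-c)[:,:2].T)); print(f,c.round(4),'bar dir deg',np.degrees(np.arctan2(V[0,1],V[1,1])))
    m=((X[:,:,0]>.39)&(X[:,:,0]<.47)&(X[:,:,1]>.2)&(X[:,:,1]<.32)&(X[:,:,2]>.055)&(X[:,:,2]<.068)); q=X[m]; print('plate shoulders y',q[:,1].min(),q[:,1].max(),'x',q[:,0].mean())
E
```

```text
75 [95, 93, 96, 142, 141, 142, 158, 156, 156, 158, 159, 158, 159, 164, 173, 155, 75, 62, 63, 62, 62, 63, 62, 62, 63, 71, 115, 164, 159, 128, 126, 126, 127, 127, 124, 125, 137, 158, 170, 176, 188, 193, 189, 186]
100 [93, 92, 98, 132, 142, 143, 155, 157, 156, 159, 160, 159, 160, 163, 172, 152, 76, 52, 49, 49, 49, 51, 49, 50, 55, 67, 125, 179, 148, 127, 126, 127, 128, 127, 125, 126, 139, 164, 170, 176, 182, 183, 182, 180]
120 [92, 92, 98, 122, 142, 144, 151, 158, 157, 160, 161, 159, 160, 164, 171, 149, 67, 53, 52, 48, 49, 50, 48, 49, 51, 70, 130, 176, 138, 127, 126, 126, 128, 127, 125, 125, 143, 171, 171, 173, 180, 181, 181, 180]
140 [95, 97, 99, 116, 140, 142, 152, 157, 158, 160, 161, 160, 159, 159, 164, 146, 67, 48, 47, 48, 48, 47, 49, 49, 55, 79, 133, 176, 137, 125, 127, 128, 128, 127, 126, 129, 147, 169, 173, 183, 190, 191, 189, 187]
160 [97, 95, 95, 109, 140, 143, 148, 158, 158, 160, 160, 161, 159, 159, 164, 144, 66, 51, 46, 46, 47, 47, 49, 49, 54, 89, 149, 175, 126, 125, 128, 128, 127, 128, 126, 135, 161, 170, 174, 185, 187, 186, 187, 188]
col279 [94, 97, 95, 97, 97, 99, 98, 97, 9
[... 470 characters left out ...]
187, 186, 182, 138, 101, 99, 100, 99, 100, 101, 100, 100, 98, 99, 98, 97, 99]
75 front72 [ 99.89  -1.62 122.1 ] back79 [ 99.06   5.9  115.1 ] back72 [ 99.89   6.05 122.1 ]
120 front72 [ 66.14  -1.69 122.1 ] back79 [ 66.15   6.03 115.1 ] back72 [ 66.14   6.17 122.1 ]
160 front72 [ 34.67  -1.77 122.1 ] back79 [ 35.46   6.16 115.1 ] back72 [ 34.66   6.31 122.1 ]
ends72 [ 1.0698e+02 -8.0000e-02  1.2210e+02] [ 21.7   -0.17 122.1 ]
w1 [0.4351 0.252  0.0887] bar dir deg 1.0894739295494027
plate shoulders y 0.21748096579861081 0.2881036939320509 x 0.43645813164357405
w2 [0.4347 0.2523 0.089 ] bar dir deg 1.0489790559959338
plate shoulders y 0.21815883191790275 0.2719184811487998 x 0.4350560750935347
```

>>> move_arm:
  targets:
    - [55,-21,0,1]
    - [110,-42,0,2]
    - [165,-63,0,3]
    - [220,-85,0,4]
    - [275,-106,0,5]
    - [330,-127,20,7]
    - [369,-142,60,7]
    - [369,-142,90,7]
    - [369,-142,120,7]
    - [369,-142,140,7]
    - [369,-142,149,7]
    - [369,-142,149,7]
    - [369,-142,149,7]

```text
time: 17.18
tcp_pos: [0.4342, 0.2516, 0.0462]
orientation: [2.239, 2.203, 0.002]
force: [0.4, 0.7, 0.3]
opening: 0.469
finger_force: 0.0
```

>>> move_arm:
  targets:
    - [0,0,0,0]
    - [0,0,0,0]
    - [0,0,0,0]
    - [0,0,0,0]
    - [0,0,0,0]
  fingers: 2

```text
time: 17.8
tcp_pos: [0.434, 0.2515, 0.0462]
orientation: [2.239, 2.204, 0.002]
force: [-1.3, 0.4, 5.7]
opening: 0.151
finger_force: 58.7
```

>>> move_arm:
  targets:
    - [0,0,-8,0]
    - [0,0,-30,0]
    - [0,0,-70,0]
    - [-20,10,-115,0]
    - [-60,40,-124,0]
    - [-105,68,-124,0]
    - [-150,96,-124,0]
    - [-195,124,-124,-2]
    - [-240,152,-124,-4]
    - [-270,172,-115,-6.9]
    - [-285,180.7,-105,-6.9]
    - [-285,180.7,-98,-6.9]
    - [-285,180.7,-98,-6.9]
    - [-285,180.7,-98,-6.9]

```text
time: 19.55
tcp_pos: [0.6095, -0.0354, 0.1437]
orientation: [-2.101, -2.336, -0.0]
force: [-0.4, 0.5, 0.4]
opening: 0.152
finger_force: 58.6
```

```bash
python3 - <<'E'
from h import *
snap('w9'); p,X,T=cloud('w9'); tool=np.load('pics/w9.npz')['T']; print(tool.round(4))
P=(np.c_[X.reshape(-1,3),np.ones(420*560)]@np.linalg.inv(tool).T)[:,:3].reshape(X.shape)*1000
# held plate's top shoulder and sides
for v in range(190,262,6): print(v,[(u,*P[v,u].round().astype(int)) for u in range(262,294,4)] if np.isfinite(P[v,262:294]).all() else 'nan')
a=cv2.imread('pics/w9.png')[130:290,200:360]; cv2.imwrite('pics/i.png',cv2.resize(a,None,fx=3.7,fy=3.7,interpolation=cv2.INTER_CUBIC))
E
```

```text
[[-1.055e-01  9.944e-01 -0.000e+00  6.095e-01]
 [ 9.944e-01  1.055e-01  2.000e-04 -3.540e-02]
 [ 2.000e-04 -0.000e+00 -1.000e+00  1.437e-01]
 [ 0.000e+00  0.000e+00  0.000e+00  1.000e+00]]
190 [(262, np.int64(21), np.int64(-9), np.int64(67)), (266, np.int64(20), np.int64(-7), np.int64(71)), (270, np.int64(38), np.int64(-2), np.int64(-16)), (274, np.int64(38), np.int64(-1), np.int64(-17)), (278, np.int64(38), np.int64(1), np.int64(-18)), (282, np.int64(38), np.int64(3), np.int64(-16)), (286, np.int64(22), np.int64(6), np.int64(61)), (290, np.int64(23), np.int64(9), np.int64(59))]
196 nan
202 [(262, np.int64(13), np.int64(-9), np.int64(66)), (266, np.int64(12), np.int64(-7), np.int64(71)), (270, np.int64(33), np.int64(-2), np.int64(-19)), (274, np.int64(33), np.int64(-1), np.int64(-18)), (278, np.int64(34), np.int64(1), np.int64(-20)), (282, np.int64(33), np.int64(3), np.int64(-18)), (286, np.int64(14), np.int64(6), np.int64(61)), (290, np.int64(15), np.int64(9), np.int64(60))]
208 [(262, np.int64(9), np.int64(-9), np.int64(66)), (266, np.int64(8), np.int64(-7), np.int64(70)), (270, np
[... 2383 characters left out ...]
, np.int64(23), np.int64(-2), np.int64(-41)), (274, np.int64(23), np.int64(-1), np.int64(-41)), (278, np.int64(23), np.int64(1), np.int64(-41)), (282, np.int64(24), np.int64(2), np.int64(-42)), (286, np.int64(23), np.int64(4), np.int64(-41)), (290, np.int64(24), np.int64(5), np.int64(-42))]
250 nan
256 [(262, np.int64(20), np.int64(-5), np.int64(-44)), (266, np.int64(19), np.int64(-4), np.int64(-43)), (270, np.int64(19), np.int64(-2), np.int64(-43)), (274, np.int64(20), np.int64(-1), np.int64(-44)), (278, np.int64(19), np.int64(1), np.int64(-43)), (282, np.int64(19), np.int64(2), np.int64(-42)), (286, np.int64(19), np.int64(4), np.int64(-43)), (290, np.int64(19), np.int64(5), np.int64(-43))]
```

View pics/i.png

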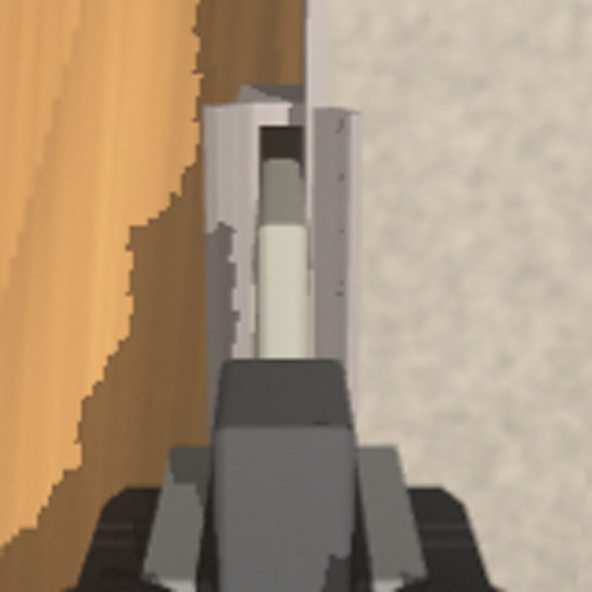

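The view shows the plate (u≈270–283) over the channel (u≈270–282 deeper down), well aligned in yaw. I compute the offsets.

```bash
python3 - <<'E'
from h import *
p,X,T=cloud('w9'); tool=np.load('pics/w9.npz')['T']; Tc=np.linalg.inv(tool)@T
t=lambda px,z:(onplane('wrist',[px],z/1000,Tc)[0]*1000).round(2)
g=cv2.cvtColor(p,cv2.COLOR_RGB2GRAY).astype(int)
for v in (166,169,172,180,195,205,215,222): print(v,g[v,252:300].tolist())
print('col 276',g[148:196,276].tolist())
hz=tool[2,3]*1000
for v in (195,205,215,222): print('shoulder',v,t((269.7,v),-19),t((283,v),-19))
print('slot front72',t((270,168),hz-72),'back79',t((282.2,168),hz-79),'end72',t((276,164.3),hz-72))
print('plate tip end, z31', t((276,174),31))
E
```

```text
166 [165, 151, 108, 140, 150, 151, 158, 166, 167, 166, 168, 170, 169, 166, 169, 174, 184, 177, 83, 50, 52, 49, 51, 51, 51, 50, 51, 52, 55, 68, 121, 186, 167, 137, 133, 132, 134, 134, 134, 132, 132, 135, 150, 181, 181, 182, 185, 186]
169 [154, 98, 107, 139, 149, 151, 158, 167, 166, 166, 167, 170, 168, 168, 170, 173, 183, 175, 81, 51, 51, 50, 51, 51, 52, 52, 51, 51, 55, 69, 121, 185, 166, 137, 134, 133, 134, 135, 135, 132, 133, 136, 156, 181, 181, 185, 196, 196]
172 [153, 99, 103, 129, 149, 151, 157, 168, 166, 166, 167, 170, 168, 167, 170, 173, 184, 175, 83, 55, 57, 64, 63, 64, 64, 64, 62, 60, 55, 68, 120, 185, 167, 136, 134, 133, 134, 134, 133, 132, 132, 137, 156, 180, 180, 185, 199, 200]
180 [100, 97, 104, 130, 149, 150, 157, 167, 165, 165, 167, 169, 168, 168, 169, 174, 182, 175, 98, 113, 123, 130, 129, 130, 131, 132, 132, 133, 131, 126, 134, 182, 155, 135, 133, 133, 134, 133, 133, 133, 132, 137, 156, 179, 181, 183, 186, 188]
195 [98, 98, 96, 101, 105, 107, 105, 102, 101, 101, 121, 168, 169, 168, 168, 170, 157, 118, 161, 178, 194, 199, 199, 199, 200, 201, 202, 201, 198, 191, 178, 143
[... 701 characters left out ...]
01, 196, 189, 181, 167, 167, 134, 131, 133, 133, 133, 132, 131, 132, 145, 178, 179, 180, 189, 194, 193]
col 276 [105, 106, 107, 107, 103, 89, 89, 88, 92, 145, 197, 196, 197, 196, 196, 191, 52, 53, 51, 50, 50, 52, 51, 51, 64, 131, 130, 131, 130, 131, 130, 130, 131, 130, 130, 131, 131, 130, 129, 132, 130, 132, 152, 199, 200, 201, 201, 200]
shoulder 195 [ 36.45  -2.56 -19.  ] [ 36.44   2.9  -19.  ]
shoulder 205 [ 32.22  -2.59 -19.  ] [ 32.22   2.92 -19.  ]
shoulder 215 [ 27.93  -2.61 -19.  ] [ 27.92   2.93 -19.  ]
shoulder 222 [ 24.88  -2.63 -19.  ] [ 24.88   2.95 -19.  ]
slot front72 [35.11 -4.09 71.67] back79 [36.07  3.92 64.67] end72 [37.57 -0.09 71.67]
plate tip end, z31 [37.38 -0.04 31.  ]
```

>>> move_arm:
  targets:
    - [-3.8,-0.4,0,0]
    - [-3.8,-0.4,10,0]
    - [-3.8,-0.4,22,0]
    - [-3.8,-0.4,30,0]
    - [-3.8,-0.4,38,0]
    - [-3.8,-0.4,45,0]
    - [-3.8,-0.4,45,0]

```text
time: 20.48
tcp_pos: [0.6095, -0.0403, 0.0977]
orientation: [-2.102, -2.334, 0.001]
force: [-0.6, -0.8, -0.3]
opening: 0.15
finger_force: 58.6
```

>>> move_arm:
  targets:
    - [0,0,4,0]
    - [0,0,8,0]
    - [0,0,11,0]
    - [0,0,14,0]
    - [0,0,16,0]
    - [0,0,16,0]

```text
time: 21.22
tcp_pos: [0.61, -0.0404, 0.0829]
orientation: [2.102, 2.335, 0.0]
force: [-1.6, 0.3, 7.2]
opening: 0.155
finger_force: 59.7
```

>>> move_arm:
  targets:
    - [0,0,1,0]
    - [0,0,2,0]
    - [0,0,3,0]
    - [0,0,3,0]

```text
time: 21.72
tcp_pos: [0.61, -0.0404, 0.0802]
orientation: [2.102, 2.334, 0.0]
force: [-3.3, -0.0, 9.6]
opening: 0.153
finger_force: 60.0
```

>>> move_arm:
  targets:
    - [0,0,0.7,0]
    - [0,0,1.4,0]
    - [0,0,2,0]
    - [0,0,2,0]
    - [0,0,2,0]

```text
time: 22.35
tcp_pos: [0.6104, -0.0406, 0.08]
orientation: [2.101, 2.334, 0.001]
force: [-8.4, -0.4, 25.7]
opening: 0.152
finger_force: 62.8
```

>>> move_arm:
  targets:
    - [0,-0.4,-0.6,0]
    - [0,-0.4,-0.6,0]
    - [0,-0.4,-0.6,0]
    - [0,-0.4,-0.6,0]

```text
time: 22.85
tcp_pos: [0.6101, -0.0406, 0.0801]
orientation: [2.101, 2.334, 0.001]
force: [-5.5, -0.7, 18.7]
opening: 0.146
finger_force: 61.6
```

```bash
python3 - <<'E'
from h import *
s=status.read_state(); print(s['tcp_pos'].round(4),s['force'].round(1),s['finger_force'])
snap('w10'); p,X,T=cloud('w10')
m=(np.abs(X[:,:,0]-.6336)<.012)&(np.abs(X[:,:,1]-.0615)<.012)&(X[:,:,2]>.1); print('pin top',np.median(X[m],0).round(4),m.sum())
tool=np.load('pics/w10.npz')['T'];P=(np.c_[X.reshape(-1,3),np.ones(420*560)]@np.linalg.inv(tool).T)[:,:3].reshape(X.shape)*1000
m=(P[:,:,0]>25)&(P[:,:,0]<33)&(np.abs(P[:,:,1])<2)&(P[:,:,2]<10); print('plate shoulder world z',np.median(X[m][:,2]).round(4),m.sum(),'(home .099)')
E
```

```text
[ 0.6101 -0.0406  0.0801] [-5.5 -0.7 18.7] 61.57142221927643
pin top [0.6322 0.0603 0.1123] 1727
plate shoulder world z 0.0989 163 (home .099)
```

The holder is at home height (shoulder 98.9 mm), pressed against the stop with about 19 N. The pin is still seated, so I hand in.

```bash
python3 -c "
from bench import order; print(order.sign_off())"
```

```text
the job is handed in; nothing more can be done
None
```

The job is handed in at about 23 s of the 51 s: the lock pin is seated fully through the rail and shelf and released, and the large holder is pressed fully home and still held at about 19 N; the first grasp closed above the pin without touching it because the fingertips sit about 33 mm further back than the text says.

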